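# Sort post stubs into their base shoes

## Task

The handrail posts are about to be tacked: sort the four cut stubs into the four base shoes, each into the one whose socket has its section and size. Set every stub down gently, upright and with its end right down on the shoe's foot plate, and let go of it; leave the tape measure and the pencil where they are.

Things in the scene. Friction and masses are not known exactly. Their poses are not given: they have to be found in the camera images.
- pipe_large_center (a point): The large round pipe stub, bare steel, outside diameter 42 mm, 85 mm long, wall about 3 mm, hollow and open at both ends, standing on end on a 6 mm plywood sheet, loose. The point is its centre, half-way up (42.5 mm above its lower end); z along its length, up. Yaw is free. Mass 0.1 to 0.4 kg.
- pipe_small_center (a point): The small round pipe stub, bare steel, outside diameter 27 mm, 85 mm long, wall about 3 mm, hollow and open at both ends, standing on end on a 6 mm plywood sheet, loose. The point is its centre, half-way up (42.5 mm above its lower end); z along its length, up. Yaw is free. Mass 0.1 to 0.4 kg.
- tube_square_center (a point): The square tube stub, bare steel, 40 x 40 mm outside, 85 mm long, wall about 3 mm, hollow and open at both ends, standing on end on a 6 mm plywood sheet, loose. The point is its centre, half-way up (42.5 mm above its lower end); z along its length, up. Sides along its x and y axes; any quarter turn is as good. Mass 0.1 to 0.4 kg.
- tube_rect_center (a point): The rectangular tube stub, bare steel, 50 mm along its x axis and 30 mm along its y axis, 85 mm long, wall about 3 mm, hollow and open at both ends, standing on end on a 6 mm plywood sheet, loose. The point is its centre, half-way up (42.5 mm above its lower end); z along its length, up. A half turn is as good. Mass 0.1 to 0.4 kg.
- shoe_pipe_large_seat (a point): Socket of the large round base shoe (dark steel, loose, 0.5 to 0.8 kg): round bore 48 mm across, collar 62 mm outside, on a round foot plate 96 mm across, 8 mm thick. Collar 28 mm high, rim 36 mm above the table, bore 3 mm clear of its stub on every side, mouth bevelled 5 mm wider all round. Point: centre of the socket's floor (top of the plate, 8 mm above the table); z up. Yaw is free.
- shoe_pipe_small_seat (a point): Socket of the small round base shoe (dark steel, loose, 0.5 to 0.8 kg): round bore 33 mm across, collar 47 mm outside, on a round foot plate 84 mm across, 8 mm thick. Collar 28 mm high, rim 36 mm above the table, bore 3 mm clear of its stub on every side, mouth bevelled 5 mm wider all round. Point: centre of the socket's floor (top of the plate, 8 mm above the table); z up. Yaw is free.
- shoe_tube_square_seat (a point): Socket of the square base shoe (dark steel, loose, 0.5 to 0.8 kg): square opening 46 x 46 mm, collar 60 x 60 mm outside, on a square foot plate 90 x 90 mm, 8 mm thick. Collar 28 mm high, rim 36 mm above the table, bore 3 mm clear of its stub on every side, mouth bevelled 5 mm wider all round. Point: centre of the socket's floor (top of the plate, 8 mm above the table); z up. Sides along its x and y axes; any quarter turn is as good.
- shoe_tube_rect_seat (a point): Socket of the rectangular base shoe (dark steel, loose, 0.5 to 0.8 kg): opening 56 mm along its x, 36 mm along its y axis, collar 70 x 50 mm, on a foot plate 100 x 80 mm, 8 mm thick. Collar 28 mm high, rim 36 mm above the table, bore 3 mm clear of its stub on every side, mouth bevelled 5 mm wider all round. Point: centre of the socket's floor (top of the plate, 8 mm above the table); z up. A half turn is as good.
- tape_measure: Bystander: yellow and black pocket tape measure, 54 x 80 x 68 mm, standing at the right of the work. Origin at the centre of its underside.
- pencil: Bystander: thick red carpenter's pencil, 166 mm long, 10 mm thick, lying behind the work. Origin at its middle, underside.
Mind the look-alikes: they are no part of the job. What is shaped like the part that bears tube_square_center but purple is not meant.

How it is judged:
By the outcome, as a careful person would: the job done as asked, in the order asked, and still so for the second after the job is handed in, with the robot touching nothing.
It also fails if it takes over 93 s, if anything falls off the work surface, if the arm or the gripper's body presses on something with over 40 N, if the wrist force passes 120 N, or if a joint passes its speed limit or range.

## Robot

A 6-joint arm with a two-finger parallel gripper is mounted at the origin on a cart in front of the work surface, level with it; the furniture and walls round the work are solid. World frame = base frame: x ahead of the robot, y to its left, z up, the work surface at z = 0. Lengths are in mm, angles in rad, forces in N, time in s.
With the tool pointing down it reaches from about 275 to 850 mm from the base axis. Payload 19 kg.
Tool frame: the origin (TCP) lies midway between the tips of the shut fingers; the grasp point (between the pads) lies behind it (robot.hold_point_z is the z of the grasp point in the tool frame, in mm); z points along the fingers, y is the line along which they close (so a half turn about z gives the same grasp; the last joint's range is limited). The gripper opens to 85 mm and grips with 20 to 120 N. Pads are 22 mm wide; open, the fingers measure 114 mm over their backs; the gripper's body (76 mm by 85 mm) begins 54 mm behind the grasp point. The pads swing forward as they close: fully open they stand 13 mm farther back than shut.
Start: joints at [-1.369, 0.15, 1.437, -0, 1.554, -0.134], TCP at [189.45, -542.862, 231.267] pointing down, gripper open.
Joint ranges: [-2.8, 2.8], [-0.68, 2.1], [0.12, 2.68], [-1.39, 4.53], [0.16, 2.79], [-2.81, 2.81]. Speed limits (rad/s): [1.89, 1.89, 2.22, 3.01, 3.01, 3.01].

## Interface

Orientations are given as a rotation vector (axis times angle).
In Python, from plant import get_state, cams, robot gives the robot as it stands.
- The arm moves only by the tool step_arm, never from a script. Its argument "targets" is a list of rows, each a list of 2 entries, a list of its own where there are three numbers: the shift along the tool's x, y, z in m, then the turn about the tool's z in rad. In form: [[[dx, dy, dz], roll], ...]. A call has 1 to 5 rows; each row shifts and turns the commanded pose from where the row before left it, along the tool's axes as they then stand; what a row does not reach is not made up. A row lasts 1/12 s, in which the tool goes at most 41.7 mm and 7.16 degrees, less where a joint would pass 70% of its speed; a pose out of reach is approached as far as the arm can. A call with a gripper value outside its range is refused whole. "hand" is the opening in per cent of the stroke, from 0 (shut) to 100 (fully open), set as the call begins (left out, the last holds). The fingers move at their own pace and stop on an object; "grip_force" is the grip in N (left out, the last holds). Time passes only in rows, so rows that do not move let the fingers close. It gives the time, the measured TCP pose, the force, the opening and the grip force at its end, in the units of the state.
- get_state(): the state, without advancing time (a new reading comes with each control period).
- cams.read_camera(name): name is "scene" or "top" or "wrist"; returns a dict with "image" (480x640x3 uint8, red, green, blue), "camera_matrix" (3x3 intrinsics, pixels), "k1" (the pictures are not rectified: a ray, as slopes to the right and down, at radius r is drawn at 1 + k1 r^2 times it, then the intrinsics apply), "rvec" (rotation vector, rad) and "tvec" (3), from world to camera coordinates, as OpenCV has them. Camera axes: x right, y down, z forward; pixel columns grow to the right and rows downward; lengths in mm; the calibration is good to about 2 mm. A picture is of the moment at which its call begins. There is no depth.
- robot.close_job(): hands the job in; it is judged then, once.
The state is a dict: "t": time; "joint_pos": joint angles; "joint_velocities": joint speeds; "joint_efforts": joint torques, N m; "tcp_pos": TCP position; "eef_rot": TCP orientation; "force": force on the tool from outside, world axes, zero at the start; "wrist_torque": the same for the moment, N m; "grip_width": finger opening in mm; "gripper_force": force on a finger pad.
Only numpy, scipy, OpenCV 4.12 (cv2) and the standard library are available. Lean on these libraries where they do the work, as an engineer would, in place of code of your own. Each camera call takes 0.05 s, during which the arm holds its last target. There are 200 camera calls.

## Working session

There is one attempt and no reset: what is moved stays moved. The work goes in short steps, Python scripts to look and compute and a tool call to move; the robot and the scene stay as the last step left them, time stands still between calls to the robot, and variables do not carry over. Pictures are saved under pics/ and viewed, at most 14 in all, crops included, and the job is handed in when it is done.

Besides the shell and the picture viewer there is one more tool, called after "Request:" in YAML: its name, and indented under it one key for each argument. step_arm: Moves the arm, as the interface text tells. Its arguments: {"type":"object","properties":{"targets":{"type":"array"},"hand":{"type":"number"},"grip_force":{"type":"number"}},"required":["targets"]}

```bash
ls; mkdir -p pics
python3 - <<'E'
from plant import get_state,cams,robot
import cv2
for n in("top","scene"):
    r=cams.read_camera(n);cv2.imwrite(f"pics/{n}0.png",r["image"][:,:,::-1]);print(n,r["camera_matrix"].tolist(),r["k1"],r["rvec"],r["tvec"])
print(get_state(),robot.hold_point_z)
E
```

```text
pics
top [[599.3171610511074, 0.0, 319.22730969857014], [0.0, 599.3171610511074, 235.55541312845108], [0.0, 0.0, 1.0]] -0.014574740017375507 [ 2.19835501 -1.6943629   0.37045447] [-110.01309479  603.87139535 1541.78167106]
scene [[511.4533383056426, 0.0, 317.47188127171535], [0.0, 511.4533383056426, 245.75296647819644], [0.0, 0.0, 1.0]] -0.0010545996643599367 [ 1.11528647 -2.04124372  1.23649022] [390.96646011 279.93307342 819.19959408]
{'t': 0.1, 'joint_pos': array([-1.36899759e+00,  1.50940118e-01,  1.43794153e+00,  2.28587224e-05,
        1.55381077e+00, -1.33993935e-01]), 'joint_velocities': array([ 0.00066573,  0.00018382, -0.00201321,  0.00079688, -0.00212883,
        0.0008807 ]), 'joint_efforts': array([ 5.21032111e-03, -7.14383268e+01, -5.71793711e+01, -4.42250746e-05,
        7.17060117e-03,  5.75862532e-05]), 'tcp_pos': array([ 189.42020449, -542.6733858 ,  230.7461484 ]), 'eef_rot': array([-3.09633277e+00, -5.24802835e-01,  2.26675627e-05]), 'force': array([-0.42670362, -0.17784924,  0.06612585]), 'wrist_torque': array([-0.0196247 , -0.01612961,  0.01195384]), 'gripper_force': 0.0, 'grip_width': 85.24246196715447} -18.700000000000003
```

View pics/top0.png

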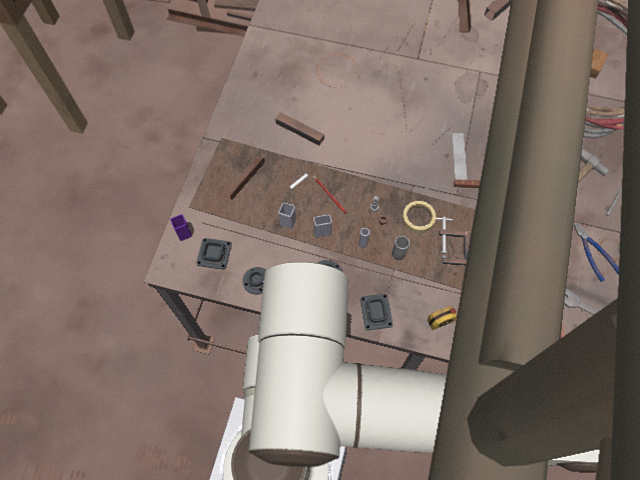

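View pics/scene0.png

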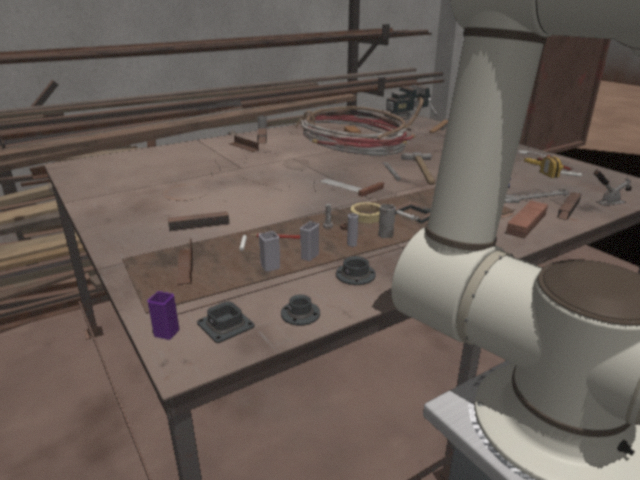

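The top view shows, left to right, grey stubs at (287,214), (322,225), (365,236) and (402,247). The shoes are at (213,253), (256,280), about (329,268, partly hidden) and (376,311). The purple look-alike is at (181,227), the tape at (442,317). The scene view agrees.

```bash
cat > h.py <<'E'
import numpy as np, cv2
from scipy.spatial.transform import Rotation as R
from plant import get_state,cams,robot
def cam(n):
    r=cams.read_camera(n); r["R"]=cv2.Rodrigues(np.array(r["rvec"],float))[0]; r["t"]=np.array(r["tvec"],float).ravel()
    r["K"]=np.array(r["camera_matrix"]); return r
def proj(c,P):
    q=np.atleast_2d(P)@c["R"].T+c["t"]; s=q[:,:2]/q[:,2:]; s=s*(1+c["k1"]*(s**2).sum(1,keepdims=True))
    return s*c["K"][0,0]+c["K"][:2,2]
def unproj(c,uv,z):
    d=(np.atleast_2d(uv)-c["K"][:2,2])/c["K"][0,0]; s=d.copy()
    for _ in range(8): s=d/(1+c["k1"]*(s**2).sum(1,keepdims=True))
    w=np.c_[s,np.ones(len(s))]@c["R"]; o=-c["R"].T@c["t"]
    return o+w*((z-o[2])/w[:,2:])
E
python3 - <<'E'
from h import *
c=cam("top")
i=c["image"][190:350,150:470,::-1]
cv2.imwrite("pics/top1.png",cv2.resize(i,None,fx=2.5,fy=2.5,interpolation=cv2.INTER_CUBIC))
print(unproj(c,[(287,208),(322,219),(365,231),(402,241),(181,220)],91).round())
print(unproj(c,[(213,252),(256,279),(376,310)],36).round())
s=cam("scene")
print(unproj(s,[(226,314),(300,303),(355,266)],36).round())
print(unproj(s,[(270,235),(310,226),(352,214),(387,207)],91).round())
w=cam("wrist");print(w["K"],w["k1"],(-w["R"].T@w["t"]).round(1),w["R"].round(3))
E
```

```text
[[ 692.  166.   91.]
 [ 684.   58.   91.]
 [ 678.  -71.   91.]
 [ 674. -181.   91.]
 [ 576.  454.   91.]]
[[ 524.  347.   36.]
 [ 476.  200.   36.]
 [ 473. -154.   36.]]
[[516. 351.  36.]
 [470. 207.  36.]
 [532.  20.  36.]]
[[ 685.  160.   91.]
 [ 676.   54.   91.]
 [ 678.  -75.   91.]
 [ 664. -180.   91.]]
[[427.62459613   0.         317.95672079]
 [  0.         427.62459613 239.20255879]
 [  0.           0.           1.        ]] 0.027198613912611327 [ 269.6 -514.7  374.7] [[ 0.331 -0.944 -0.001]
 [-0.892 -0.313  0.327]
 [-0.309 -0.108 -0.945]]
```

View pics/top1.png

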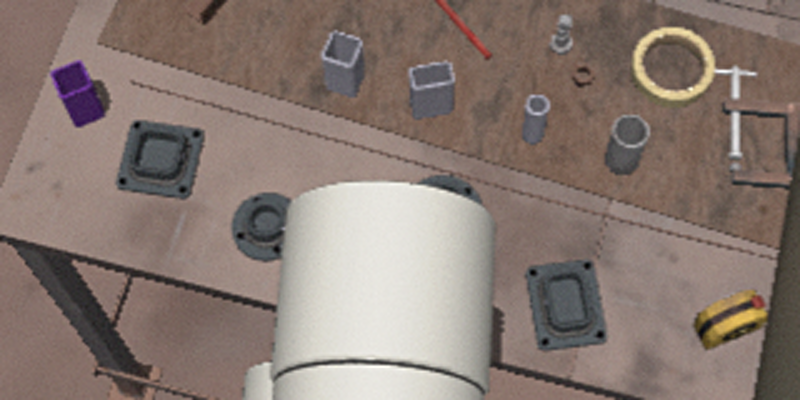

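The crop confirms the types: square stub (342,65), rectangular stub (432,90), small pipe (536,118), large pipe (628,143). The shoes are square (160,158), small round (265,225), large round (450,190, mostly hidden) and rectangular (567,305). The candidates for the square tube are purple at top pixel (181,227), rejected for its colour, and grey at (287,214), chosen. Next I move to an overview pose for the wrist camera.

Request:
step_arm:
  targets:
    - [[0,0,-0.04],0.112]
    - [[0,0,-0.04],0.112]
    - [[0,0,-0.04],0.112]
    - [[0.02,-0.03,0],0]
    - [[0.022,-0.032,0],0]
  hand: 100

```text
t: 0.67
tcp_pos: [231.2, -481.7, 353.2]
eef_rot: [3.138, -0.006, 0.001]
force: [0.8, 0.3, -1.4]
grip_width: 85.2
gripper_force: 0.0
```

Request:
step_arm:
  targets:
    - [[0.022,-0.032,0],0]
    - [[0.022,-0.032,0],0]
    - [[0.022,-0.032,0],0]
    - [[0.022,-0.032,0],0]
    - [[0.022,-0.032,0],0]

```text
t: 1.08
tcp_pos: [342.0, -319.2, 351.4]
eef_rot: [3.141, -0.001, 0.0]
force: [0.8, 0.1, -0.0]
grip_width: 85.4
gripper_force: 0.0
```

Request:
step_arm:
  targets:
    - [[0.022,-0.032,0],0]
    - [[0.022,-0.032,0],0]
    - [[0.022,-0.032,0],0]
    - [[0.022,-0.032,0],0]
    - [[0.022,-0.032,0],0]

```text
t: 1.5
tcp_pos: [452.1, -159.0, 351.5]
eef_rot: [3.141, -0.0, 0.001]
force: [0.5, -0.5, 0.3]
grip_width: 85.1
gripper_force: 0.0
```

Request:
step_arm:
  targets:
    - [[0.022,-0.032,0],0]
    - [[0.022,-0.032,0],0]
    - [[0.022,-0.032,0],0]
    - [[0.022,-0.032,0],0]
    - [[0.022,-0.032,0],0]

```text
t: 1.92
tcp_pos: [562.3, 1.1, 351.3]
eef_rot: [-3.142, -0.0, -0.0]
force: [0.1, -0.2, 0.4]
grip_width: 84.8
gripper_force: 0.0
```

Request:
step_arm:
  targets:
    - [[0,0,0],0]
    - [[0,0,0],0]

```text
t: 2.08
tcp_pos: [562.1, 0.6, 350.5]
eef_rot: [-3.141, -0.004, 0.002]
force: [-0.0, -0.2, -0.2]
grip_width: 85.1
gripper_force: 0.0
```

Run:
```python
from h import *
c=cam("wrist"); import pickle; pickle.dump(c,open("w1.pkl","wb"))
cv2.imwrite("pics/w1.png",c["image"][:,:,::-1])
s=get_state();print(s["t"],s["tcp_pos"],R.from_rotvec(s["eef_rot"]).as_matrix().round(3))
```

```text
2.1333 [ 5.61633235e+02 -4.68742298e-01  3.50860109e+02] [[ 1.     0.001 -0.001]
 [ 0.001 -1.     0.   ]
 [-0.001 -0.    -1.   ]]
```

View pics/w1.png

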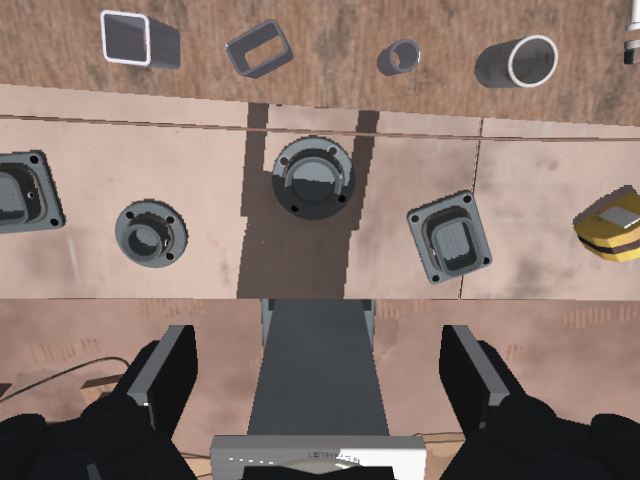

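The wrist view shows the stub rims: square (127,38), rectangular (258,48), small pipe (403,55), large pipe (532,60). The shoes are square (15,195, cut off), small (150,235), large (313,177) and rectangular (450,237). Next I fit models to the edges.

```bash
cat > fit.py <<'E'
from h import *
from scipy.optimize import minimize
def poly(w,h,z,n=30):
    a,b=w/2,h/2; s=np.linspace(-1,1,n)
    p=np.r_[np.c_[a*s,0*s-b],np.c_[a*s,0*s+b],np.c_[0*s-a,b*s],np.c_[0*s+a,b*s]]
    return np.c_[p,np.full(len(p),z)]
def circ(d,z,n=100):
    t=np.linspace(0,2*np.pi,n,endpoint=False); return np.c_[d/2*np.cos(t),d/2*np.sin(t),np.full(n,z)]
def stub(w,h,z0=6):
    f=(lambda k,z:poly(w-k,h-k,z)) if h else (lambda k,z:circ(w-k,z))
    return np.r_[f(0,z0+85),f(0,z0+85),f(6,z0+85)]
def shoe(w,h,W,H):
    if h: return np.r_[poly(W,H,8),poly(w+14,h+14,36),poly(w+10,h+10,36)]
    return np.r_[circ(W,8),circ(w+14,36),circ(w+10,36)]
M=dict(sq=stub(40,40),rect=stub(50,30),small=stub(27,0),large=stub(42,0),
 Ssq=shoe(46,46,90,90),Srect=shoe(56,36,100,80),Ssmall=shoe(33,0,84,0),Slarge=shoe(48,0,96,0))
def place(m,p):
    c,s=np.cos(p[2]),np.sin(p[2]); return m@np.array([[c,s,0],[-s,c,0],[0,0,1]])+[p[0],p[1],0]
def fit(c,m,p0,span=18):
    g=cv2.resize(cv2.cvtColor(c["image"],cv2.COLOR_RGB2GRAY),None,fx=2,fy=2,interpolation=cv2.INTER_CUBIC)
    e=cv2.Canny(cv2.GaussianBlur(g,(0,0),1.5),25,60)
    dt=np.minimum(cv2.distanceTransform(255-e,cv2.DIST_L2,5)/2,3.)
    def cost(q):
        u=proj(c,place(m,q*[1,1,.03])); 
        v=cv2.remap(dt.astype(np.float32),(2*u[:,0]+.5).astype(np.float32),(2*u[:,1]+.5).astype(np.float32),1,borderValue=3)
        return v.mean()
    best=None
    yaws=[p0[2]] if p0[2] is not None else np.arange(-90,90,10)*np.pi/180
    if abs(m[:100,0]**2+m[:100,1]**2-(m[0,0]**2+m[0,1]**2)).max()<1e-6: yaws=[0]
    C=[]
    for dx in np.arange(-span,span+1,3):
        for dy in np.arange(-span,span+1,3):
            for y in yaws: q=np.array([p0[0]+dx,p0[1]+dy,y/.03]);C.append((cost(q),tuple(q)))
    C.sort()
    for _,q in C[:6]:
        r=minimize(cost,q,method="Nelder-Mead",options=dict(initial_simplex=np.array(q)+np.array([[0,0,0],[2,0,0],[0,2,0],[0,0,2.]])))
        if best is None or r.fun<best.fun: best=r
    return best.x*[1,1,.03],best.fun
def overlay(c,fits,fn,box,f):
    x0,y0,x1,y1=box; im=cv2.resize(c["image"][y0:y1,x0:x1,::-1],None,fx=f,fy=f,interpolation=cv2.INTER_CUBIC)
    for k,p in fits.items():
        for u in (proj(c,place(M[k],p))+.5-[x0,y0])*f-.5: cv2.circle(im,(int(u[0].round()),int(u[1].round())),0,(0,255,0),-1)
    cv2.imwrite(fn,im)
E
python3 - <<'E'
from fit import *
import pickle
c=pickle.load(open("w1.pkl","rb"))
px=dict(sq=(127,38),rect=(258,48),small=(403,55),large=(532,60),Ssmall=(148,236),Slarge=(313,178),Srect=(450,243))
F={}
for k,u in px.items():
    p=unproj(c,[u],36 if k[0]=="S" else 91)[0]
    F[k],e=fit(c,M[k],[p[0],p[1],None]); print(k,p.round(),F[k].round(3),round(e,2))
overlay(c,F,"pics/o1.png",(70,0,640,300),1.4)
E
```

```text
sq [687. 164.  91.] [ 6.87322e+02  1.65028e+02 -9.20000e-02] 0.45
rect [681.  53.  91.] [681.189  54.59   -1.114] 0.56
small [676. -72.  91.] [ 6.75415e+02 -7.34570e+01 -1.50000e-02] 0.49
large [ 671. -183.   91.] [ 6.70428e+02 -1.83880e+02 -7.00000e-03] 0.18
Ssmall [491. 192.  36.] [4.82046e+02 2.01815e+02 4.40000e-02] 0.76
Slarge [558.   6.  36.] [5.49714e+02 6.66000e+00 6.60000e-02] 1.03
Srect [ 484. -149.   36.] [ 4.78254e+02 -1.58199e+02  3.92000e-01] 0.7
```

View pics/o1.png

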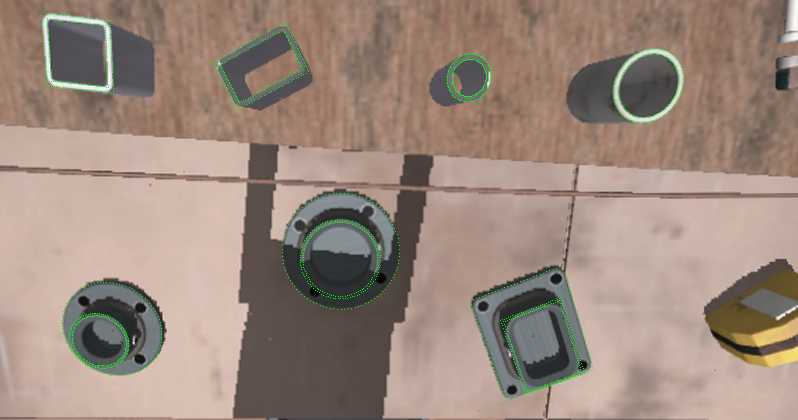

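The overlay matches all rims and shoe outlines. I start with the large pipe: hover over it and refit.

Request:
step_arm:
  targets:
    - [[0.0182,0.0305,0.02],0]
    - [[0.0182,0.0305,0.02],0]
    - [[0.0182,0.0305,0.02],0]
    - [[0.0182,0.0305,0.02],0]
    - [[0.0182,0.0305,0.02],0]

```text
t: 2.55
tcp_pos: [652.3, -156.4, 250.8]
eef_rot: [3.141, -0.003, 0.001]
force: [1.6, 0.9, -0.3]
grip_width: 85.1
gripper_force: 0.0
```

Request:
step_arm:
  targets:
    - [[0.0182,0.0305,0.02],0]
    - [[0,0,0.03],0]
    - [[0,0,0.03],0]
    - [[0,0,0],0]
    - [[0,0,0],0]

```text
t: 2.97
tcp_pos: [669.6, -184.9, 171.0]
eef_rot: [-3.141, 0.002, 0.003]
force: [0.3, 0.0, 2.2]
grip_width: 85.4
gripper_force: 0.0
```

```bash
cat > look.py <<'E'
import sys
from fit import *
# usage: look.py name x y yaw|n ...   ; prints refined fit and TCP offsets in tool frame
c=cam("wrist"); s=get_state(); Rm=R.from_rotvec(s["eef_rot"]).as_matrix(); t=s["tcp_pos"]
print("t",round(s["t"],2),"tcp",t.round(1),"psi",np.arctan2(Rm[1,0],Rm[0,0]).round(3),"q6",s["joint_pos"][5].round(2))
a=sys.argv[1:]
for i in range(0,len(a),4):
    y=None if a[i+3]=="n" else float(a[i+3])
    p,e=fit(c,M[a[i]],[float(a[i+1]),float(a[i+2]),y],12)
    print(a[i],p.round(2),"cost",round(e,2),"tool xy mm",(Rm.T@[p[0]-t[0],p[1]-t[1],0]).round(1)[:2])
E
python3 look.py large 670 -184 0 small 675 -73 0
```

```text
t 3.02 tcp [ 670.5 -184.7  173.2] psi -0.001 q6 1.19
large [ 6.6950e+02 -1.8356e+02  2.0000e-02] cost 0.77 tool xy mm [-1.  -1.2]
small [ 6.7447e+02 -7.2870e+01 -9.0000e-02] cost 0.86 tool xy mm [   3.9 -111.9]
```

Request:
step_arm:
  targets:
    - [[-0.0005,0,0.03],0]
    - [[0,0,0.03],0]
    - [[0,0,0.03],0]
    - [[0,0,0.02],0]
    - [[0,0,0.014],0]

```text
t: 3.43
tcp_pos: [670.5, -184.1, 48.0]
eef_rot: [3.141, -0.0, 0.002]
force: [0.6, -1.0, -0.2]
grip_width: 85.4
gripper_force: 0.0
```

Request:
step_arm:
  targets:
    - [[0,0,0],0]
    - [[0,0,0],0]
    - [[0,0,0],0]
    - [[0,0,0],0]
    - [[0,0,0],0]
  hand: 0
  grip_force: 45

```text
t: 3.85
tcp_pos: [671.3, -184.4, 49.8]
eef_rot: [3.14, -0.0, 0.005]
force: [-0.8, -1.0, 6.9]
grip_width: 41.4
gripper_force: 44.5
```

Request:
step_arm:
  targets:
    - [[0,0,0],0]
    - [[0,0,0],0]
    - [[0,0,0],0]
    - [[0,0,0],0]

```text
t: 4.18
tcp_pos: [671.3, -184.4, 49.8]
eef_rot: [3.14, -0.0, 0.005]
force: [0.3, -0.8, 7.5]
grip_width: 41.0
gripper_force: 44.5
```

Request:
step_arm:
  targets:
    - [[0,0,-0.01],0]
    - [[0,0,-0.025],0]
    - [[0,0,-0.03],0]
    - [[0,0,-0.03],0]
    - [[0,0,-0.025],0]

```text
t: 4.6
tcp_pos: [670.4, -184.0, 171.1]
eef_rot: [3.141, -0.0, 0.003]
force: [0.5, 0.4, -1.4]
grip_width: 41.0
gripper_force: 46.1
```

Request:
step_arm:
  targets:
    - [[-0.016,-0.025,0],0]
    - [[-0.02,-0.032,0],0]
    - [[-0.02,-0.032,0],0]
    - [[-0.02,-0.032,0],0]
    - [[-0.02,-0.032,0],0]

```text
t: 5.02
tcp_pos: [573.1, -29.7, 168.6]
eef_rot: [3.142, -0.001, 0.002]
force: [1.2, 0.4, -2.9]
grip_width: 41.2
gripper_force: 46.1
```

Request:
step_arm:
  targets:
    - [[-0.014,-0.022,0],0]
    - [[-0.01,-0.0155,0],0]
    - [[0,0,0],0]
    - [[0,0,0],0]
    - [[0,0,0],0]

```text
t: 5.43
tcp_pos: [550.7, 6.2, 168.3]
eef_rot: [3.141, -0.0, 0.002]
force: [-0.7, -0.4, -2.7]
grip_width: 41.0
gripper_force: 46.2
```

```bash
cat > held.py <<'E'
import sys
from fit import *
# held.py stub psi_off shoe x y yaw : stub fit in hand (tcp frame) and shoe fit
c=cam("wrist"); s=get_state(); Rm=R.from_rotvec(s["eef_rot"]).as_matrix(); t=s["tcp_pos"]
psi=np.arctan2(Rm[1,0],Rm[0,0])
print("t",round(s["t"],2),"tcp",t.round(1),"psi",psi.round(3),"q6",s["joint_pos"][5].round(2),"grip",s["grip_width"].round(1))
k,off,sh,x,y,yaw=sys.argv[1:7]
m=M[k].copy(); m[:,2]+=t[2]-48
p,e=fit(c,m,[t[0],t[1],psi+float(off)],6); print("held",p.round(2),round(e,2),"tool",(Rm.T@[p[0]-t[0],p[1]-t[1],0]).round(1)[:2],"yawrel",(p[2]-psi).round(3))
q,e=fit(c,M[sh],[float(x),float(y),None if yaw=="n" else float(yaw)],9); print("shoe",q.round(2),round(e,2),"tool",(Rm.T@[q[0]-t[0],q[1]-t[1],0]).round(1)[:2])
cv2.imwrite("pics/held_%s.png"%k,c["image"][:,:,::-1])
E
python3 held.py large 0 Slarge 550 7 0
```

```text
Traceback (most recent call last):
  File "held.py", line 6, in <module>
    print("t",round(s["t"],2),"tcp",t.round(1),"psi",psi.round(3),"q6",s["joint_pos"][5].round(2),"grip",s["grip_width"].round(1))
                                                                                                         ^^^^^^^^^^^^^^^^^^^^^
AttributeError: 'float' object has no attribute 'round'
```

```bash
sed -i 's/s\["grip_width"\].round(1)/round(s["grip_width"],1)/' held.py; python3 held.py large 0 Slarge 550 7 0
```

```text
t 5.53 tcp [550.7   5.9 167.6] psi -0.001 q6 1.44 grip 41.2
held [ 5.4985e+02  6.0900e+00 -1.0000e-02] 1.21 tool [-0.9 -0.2] yawrel -0.005
shoe [5.5072e+02 6.5300e+00 2.0000e-02] 1.48 tool [ 0.  -0.7]
```

View pics/held_large.png

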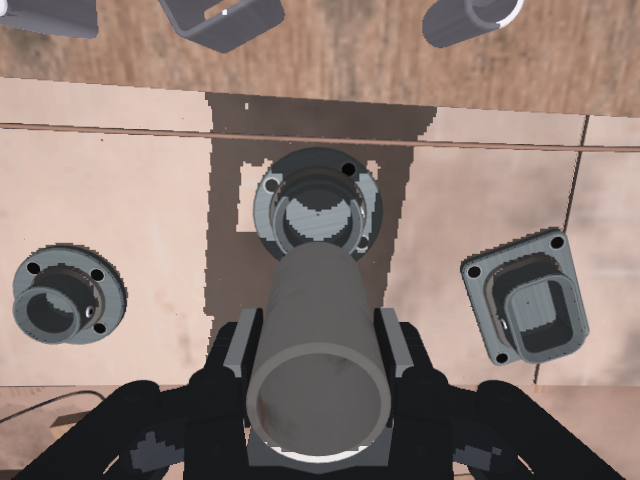

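The held stub is upright at (318,400), and the large shoe's socket lies straight below it. I go down.

Request:
step_arm:
  targets:
    - [[0.0003,0,0.025],0]
    - [[0,0,0.03],0]
    - [[0,0,0.02],0]
    - [[0,0,0.012],0]
    - [[0,0,0.008],0]

```text
t: 5.95
tcp_pos: [550.3, 6.1, 70.9]
eef_rot: [-3.141, 0.002, 0.003]
force: [-0.4, -0.2, -2.7]
grip_width: 41.0
gripper_force: 46.2
```

Request:
step_arm:
  targets:
    - [[0,0,0.006],0]
    - [[0,0,0.005],0]
    - [[0,0,0.004],0]
    - [[0,0,0.003],0]
    - [[0,0,0],0]

```text
t: 6.37
tcp_pos: [550.6, 6.6, 54.3]
eef_rot: [-3.141, 0.0, -0.0]
force: [-0.9, 0.1, -1.9]
grip_width: 41.4
gripper_force: 46.2
```

Request:
step_arm:
  targets:
    - [[0,0,0.001],0]
    - [[0,0,0.001],0]
    - [[0,0,0.0005],0]
    - [[0,0,0],0]
    - [[0,0,0],0]

```text
t: 6.78
tcp_pos: [550.6, 6.6, 51.9]
eef_rot: [-3.142, 0.0, -0.0]
force: [0.1, -0.3, -2.8]
grip_width: 41.0
gripper_force: 46.2
```

Request:
step_arm:
  targets:
    - [[0,0,0.001],0]
    - [[0,0,0.0005],0]
    - [[0,0,0],0]

```text
t: 7.03
tcp_pos: [551.0, 6.6, 51.4]
eef_rot: [3.142, -0.0, 0.002]
force: [-4.8, 1.4, 12.9]
grip_width: 40.9
gripper_force: 47.6
```

Request:
step_arm:
  targets:
    - [[0,0,0.001],0]
    - [[0,0,0.0005],0]
    - [[0,0,0],0]

```text
t: 7.28
tcp_pos: [551.3, 6.7, 51.3]
eef_rot: [3.142, 0.0, 0.004]
force: [-11.1, 2.7, 32.0]
grip_width: 41.2
gripper_force: 49.3
```

Request:
step_arm:
  targets:
    - [[0,0,-0.0015],0]
    - [[0,0,-0.0005],0]
    - [[0,0,0],0]

```text
t: 7.53
tcp_pos: [551.0, 6.6, 51.4]
eef_rot: [-3.142, 0.0, -0.002]
force: [-1.3, 0.7, 9.3]
grip_width: 40.9
gripper_force: 47.1
```

Request:
step_arm:
  targets:
    - [[0,0,0],0]
    - [[0,0,0],0]
    - [[0,0,0],0]
    - [[0,0,0],0]
    - [[0,0,0],0]
  hand: 100

```text
t: 7.95
tcp_pos: [550.5, 6.6, 50.7]
eef_rot: [-3.142, 0.0, 0.0]
force: [-0.5, 0.6, -0.1]
grip_width: 85.7
gripper_force: 0.0
```

Request:
step_arm:
  targets:
    - [[0,0,0],0]
    - [[0,0,-0.015],0]
    - [[0,0,-0.03],0]
    - [[0,0,-0.04],0]
    - [[0,0,-0.04],0]

```text
t: 8.37
tcp_pos: [549.9, 6.7, 176.8]
eef_rot: [-3.141, 0.0, 0.003]
force: [0.0, 0.2, -0.3]
grip_width: 85.3
gripper_force: 0.0
```

```bash
cat >> fit.py <<'E'
for k in ("sq","rect","small","large"): M["P"+k]=M[k]+[0,0,2]
E
python3 look.py Plarge 550 7 0 Slarge 550 7 0 small 674.5 -73 0 Ssmall 482 202 0 Srect 478 -158 .39 Ssmall 482 202 0
```

```text
t 8.42 tcp [552.5   6.4 185.6] psi -0.0 q6 1.44
Plarge [5.4922e+02 7.0800e+00 1.0000e-02] cost 0.43 tool xy mm [-3.3 -0.7]
Slarge [550.64   6.58   0.  ] cost 1.36 tool xy mm [-1.9 -0.2]
small [ 6.7542e+02 -7.3450e+01  5.0000e-02] cost 2.14 tool xy mm [122.9  79.8]
Ssmall [4.8221e+02 2.0115e+02 3.0000e-02] cost 0.87 tool xy mm [ -70.3 -194.8]
Srect [ 4.7875e+02 -1.5827e+02  3.8000e-01] cost 1.29 tool xy mm [-73.8 164.7]
Ssmall [4.8221e+02 2.0115e+02 3.0000e-02] cost 0.87 tool xy mm [ -70.3 -194.8]
```

Request:
step_arm:
  targets:
    - [[0.025,0.016,0],0]
    - [[0.025,0.016,0],0]
    - [[0.025,0.016,0],0]
    - [[0.025,0.016,0],0]
    - [[0.0245,0.0157,0],0]

```text
t: 8.83
tcp_pos: [676.1, -74.0, 175.6]
eef_rot: [-3.142, 0.0, 0.0]
force: [0.2, 0.1, 0.2]
grip_width: 85.5
gripper_force: 0.0
```

Request:
step_arm:
  targets:
    - [[0,0,0.02],0]
    - [[0,0,0],0]
    - [[0,0,0],0]

```text
t: 9.08
tcp_pos: [674.3, -72.9, 154.6]
eef_rot: [-3.141, 0.001, 0.004]
force: [1.0, 0.0, 1.2]
grip_width: 85.4
gripper_force: 0.0
```

```bash
python3 look.py small 674.9 -73 0
```

```text
t 9.13 tcp [674.5 -72.8 155.9] psi -0.0 q6 1.35
small [ 6.7471e+02 -7.3210e+01 -1.0000e-02] cost 1.12 tool xy mm [0.2 0.4]
```

Request:
step_arm:
  targets:
    - [[0,0,0.03],0]
    - [[0,0,0.03],0]
    - [[0,0,0.025],0]
    - [[0,0,0.014],0]
    - [[0,0,0.007],0]

```text
t: 9.55
tcp_pos: [674.3, -72.6, 48.9]
eef_rot: [-3.141, -0.0, 0.002]
force: [-0.4, -0.3, -0.4]
grip_width: 85.7
gripper_force: 0.0
```

Request:
step_arm:
  targets:
    - [[0,0,0],0]
    - [[0,0,0],0]
    - [[0,0,0],0]
    - [[0,0,0],0]
    - [[0,0,0],0]
  hand: 0

```text
t: 9.97
tcp_pos: [675.5, -73.3, 51.1]
eef_rot: [3.141, -0.0, 0.003]
force: [-0.1, -1.3, 19.1]
grip_width: 26.2
gripper_force: 42.9
```

Request:
step_arm:
  targets:
    - [[0,0,0],0]
    - [[0,0,0],0]
    - [[0,0,0],0]
    - [[0,0,0],0]

```text
t: 10.3
tcp_pos: [675.6, -73.3, 51.1]
eef_rot: [3.141, -0.0, 0.003]
force: [-1.1, -0.6, 7.0]
grip_width: 26.5
gripper_force: 44.1
```

Request:
step_arm:
  targets:
    - [[0,0,-0.01],0]
    - [[0,0,-0.025],0]
    - [[0,0,-0.03],0]
    - [[0,0,-0.03],0]
    - [[0,0,-0.025],0]

```text
t: 10.72
tcp_pos: [675.1, -73.1, 173.0]
eef_rot: [3.141, -0.0, 0.002]
force: [0.6, -1.1, -1.8]
grip_width: 26.3
gripper_force: 44.4
```

Request:
step_arm:
  targets:
    - [[-0.015,-0.021,0],0]
    - [[-0.021,-0.03,0],0]
    - [[-0.021,-0.03,0],0]
    - [[-0.021,-0.03,0],0]
    - [[-0.021,-0.03,0],0]

```text
t: 11.13
tcp_pos: [574.8, 68.9, 170.6]
eef_rot: [-3.141, 0.001, -0.001]
force: [-0.0, 0.9, -0.3]
grip_width: 26.4
gripper_force: 44.5
```

Request:
step_arm:
  targets:
    - [[-0.021,-0.03,0],0]
    - [[-0.021,-0.03,0],0]
    - [[-0.021,-0.03,0],0]
    - [[-0.02,-0.029,0],0]
    - [[-0.0107,-0.0145,0],0]

```text
t: 11.55
tcp_pos: [480.2, 203.9, 170.9]
eef_rot: [-3.141, -0.002, -0.001]
force: [0.2, 0.2, -0.8]
grip_width: 26.3
gripper_force: 44.5
```

Request:
step_arm:
  targets:
    - [[0,0,0],0]
    - [[0,0,0],0]
    - [[0,0,0],0]

```text
t: 11.8
tcp_pos: [482.7, 201.1, 170.5]
eef_rot: [-3.142, 0.0, -0.001]
force: [0.3, -0.2, -1.3]
grip_width: 26.3
gripper_force: 44.6
```

```bash
python3 held.py small 0 Ssmall 482 201.5 0;python3 look.py rect 681 54.6 -1.11 sq 687 165 -.09 Ssq 520 348 n
```

```text
t 11.85 tcp [482.9 200.8 170.2] psi -0.001 q6 1.82 grip 26.5
held [4.8409e+02 2.0132e+02 5.0000e-02] 1.46 tool [ 1.2 -0.5] yawrel 0.049
shoe [4.8243e+02 2.0109e+02 3.0000e-02] 1.02 tool [-0.4 -0.3]
t 11.9 tcp [482.9 200.7 170. ] psi -0.001 q6 1.82
rect [669.    42.6   -1.11] cost 3.0 tool xy mm [186.3 157.8]
sq [ 6.75e+02  1.53e+02 -9.00e-02] cost 3.0 tool xy mm [192.1  47.4]
Ssq [531.52 350.5   -1.47] cost 1.04 tool xy mm [  48.4 -149.9]
```

View pics/held_small.png

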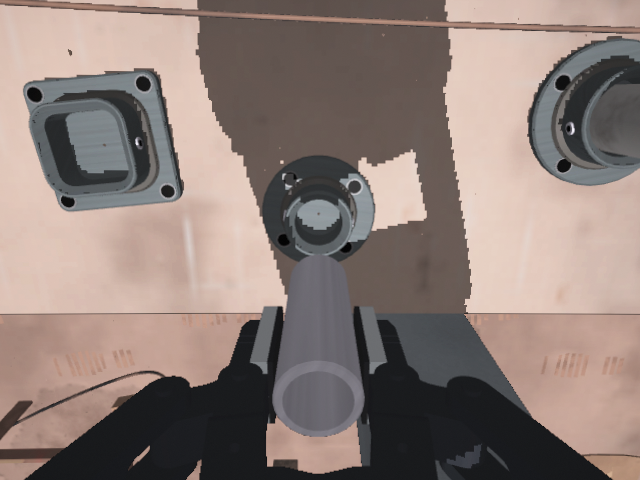

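The small pipe is held upright at (318,398) over its shoe at (320,212). The square shoe is at (100,140), with yaw about 0.10.

Request:
step_arm:
  targets:
    - [[-0.0005,0,0.025],0]
    - [[0,0,0.03],0]
    - [[0,0,0.02],0]
    - [[0,0,0.012],0]
    - [[0,0,0.008],0]

```text
t: 12.32
tcp_pos: [481.9, 200.7, 73.6]
eef_rot: [3.141, -0.002, -0.003]
force: [-0.3, 1.0, -1.4]
grip_width: 25.9
gripper_force: 44.5
```

Request:
step_arm:
  targets:
    - [[0,0,0.006],0]
    - [[0,0,0.005],0]
    - [[0,0,0.004],0]
    - [[0,0,0.003],0]
    - [[0,0,0],0]

```text
t: 12.73
tcp_pos: [481.9, 201.4, 56.7]
eef_rot: [-3.141, 0.0, -0.0]
force: [0.1, 0.2, -1.8]
grip_width: 26.2
gripper_force: 44.5
```

Request:
step_arm:
  targets:
    - [[0,0,0.001],0]
    - [[0,0,0.001],0]
    - [[0,0,0],0]
    - [[0,0,0],0]

```text
t: 13.07
tcp_pos: [482.0, 201.4, 55.0]
eef_rot: [-3.141, 0.0, -0.0]
force: [0.1, -0.4, -1.6]
grip_width: 26.2
gripper_force: 44.5
```

Request:
step_arm:
  targets:
    - [[0,0,0.001],0]
    - [[0,0,0],0]
    - [[0,0,0],0]

```text
t: 13.32
tcp_pos: [481.9, 201.4, 53.8]
eef_rot: [-3.142, 0.0, 0.0]
force: [0.6, 0.1, -1.2]
grip_width: 26.1
gripper_force: 44.5
```

Request:
step_arm:
  targets:
    - [[0,0,0.001],0]
    - [[0,0,0],0]
    - [[0,0,0],0]

```text
t: 13.57
tcp_pos: [481.9, 201.4, 52.8]
eef_rot: [-3.142, 0.0, 0.0]
force: [-0.7, 1.0, -1.8]
grip_width: 26.1
gripper_force: 44.7
```

Request:
step_arm:
  targets:
    - [[0,0,0.0007],0]
    - [[0,0,0],0]
    - [[0,0,0],0]

```text
t: 13.82
tcp_pos: [482.1, 201.4, 52.7]
eef_rot: [-3.141, 0.0, -0.001]
force: [-3.5, -1.3, 8.6]
grip_width: 26.1
gripper_force: 45.6
```

Request:
step_arm:
  targets:
    - [[0,0,-0.0005],0]
    - [[0,0,0],0]

```text
t: 13.98
tcp_pos: [481.9, 201.4, 52.8]
eef_rot: [-3.141, 0.0, -0.0]
force: [-0.4, -0.7, 3.5]
grip_width: 26.2
gripper_force: 44.9
```

Request:
step_arm:
  targets:
    - [[0,0,0],0]
    - [[0,0,0],0]
    - [[0,0,0],0]
    - [[0,0,0],0]
    - [[0,0,0],0]
  hand: 100

```text
t: 14.4
tcp_pos: [481.9, 201.4, 52.6]
eef_rot: [-3.141, 0.0, 0.0]
force: [0.4, 0.0, 0.9]
grip_width: 84.0
gripper_force: 0.0
```

Request:
step_arm:
  targets:
    - [[0,0,0],0]
    - [[0,0,-0.015],0]
    - [[0,0,-0.03],0]
    - [[0,0,-0.04],0]
    - [[0,0,-0.038],0]

```text
t: 14.82
tcp_pos: [481.3, 201.3, 177.0]
eef_rot: [3.141, -0.0, -0.002]
force: [-0.1, -0.7, 0.4]
grip_width: 85.7
gripper_force: 0.0
```

```bash
python3 look.py Psmall 482 201.5 0 Ssmall 482 201.5 0
```

```text
t 14.87 tcp [483.8 202.  185. ] psi -0.0 q6 1.82
Psmall [ 4.8117e+02  2.0154e+02 -3.0000e-02] cost 0.73 tool xy mm [-2.7  0.4]
Ssmall [ 4.8238e+02  2.0110e+02 -1.2000e-01] cost 1.2 tool xy mm [-1.5  0.9]
```

Request:
step_arm:
  targets:
    - [[0.0343,0.006,0],0]
    - [[0.0343,0.006,0],0]
    - [[0.0343,0.006,0],0]
    - [[0.0343,0.006,0],0]
    - [[0.0343,0.006,0],0]

```text
t: 15.28
tcp_pos: [654.9, 170.9, 175.4]
eef_rot: [-3.142, 0.0, -0.0]
force: [-0.6, 1.1, -0.2]
grip_width: 85.5
gripper_force: 0.0
```

Request:
step_arm:
  targets:
    - [[0.034,0.0064,0],0.092]
    - [[0,0,0.018],0]
    - [[0,0,0],0]
    - [[0,0,0],0]
    - [[0,0,0],0]

```text
t: 15.7
tcp_pos: [686.7, 165.3, 158.3]
eef_rot: [-3.138, 0.143, 0.0]
force: [-0.1, -0.3, 0.5]
grip_width: 85.7
gripper_force: 0.0
```

```bash
python3 look.py sq 687 165 -0.092 rect 681 54.6 -1.114
```

```text
t 15.75 tcp [686.8 165.3 158.8] psi -0.091 q6 1.79
sq [ 6.8686e+02  1.6445e+02 -9.0000e-02] cost 1.0 tool xy mm [0.1 0.9]
rect [680.49  53.74  -1.1 ] cost 0.91 tool xy mm [  3.9 111.7]
```

Request:
step_arm:
  targets:
    - [[0,0.0005,0.03],0]
    - [[0,0,0.03],0]
    - [[0,0,0.025],0]
    - [[0,0,0.015],0]
    - [[0,0,0.008],0]

```text
t: 16.17
tcp_pos: [686.2, 164.7, 48.5]
eef_rot: [3.138, -0.143, -0.002]
force: [-0.9, 0.2, -0.2]
grip_width: 85.3
gripper_force: 0.0
```

Request:
step_arm:
  targets:
    - [[0,0,0],0]
    - [[0,0,0],0]
    - [[0,0,0],0]
    - [[0,0,0],0]
    - [[0,0,0],0]
  hand: 0

```text
t: 16.58
tcp_pos: [688.0, 164.7, 51.5]
eef_rot: [-3.138, 0.145, -0.004]
force: [-1.5, 0.7, 7.4]
grip_width: 39.3
gripper_force: 45.2
```

Request:
step_arm:
  targets:
    - [[0,0,0],0]
    - [[0,0,0],0]
    - [[0,0,0],0]
    - [[0,0,0],0]

```text
t: 16.92
tcp_pos: [688.0, 164.7, 51.5]
eef_rot: [-3.138, 0.145, -0.004]
force: [-1.1, 0.3, 6.7]
grip_width: 39.4
gripper_force: 45.2
```

Request:
step_arm:
  targets:
    - [[0,0,-0.01],0]
    - [[0,0,-0.025],0]
    - [[0,0,-0.03],0]
    - [[0,0,-0.03],-0.096]
    - [[0,0,-0.025],-0.096]

```text
t: 17.33
tcp_pos: [687.4, 164.4, 173.0]
eef_rot: [-3.137, -0.163, -0.003]
force: [0.2, 0.6, -2.2]
grip_width: 39.7
gripper_force: 46.2
```

Request:
step_arm:
  targets:
    - [[-0.013,-0.02,0],0]
    - [[-0.0195,-0.0286,0],0]
    - [[-0.0195,-0.0286,0],0]
    - [[-0.0195,-0.0286,0],0]
    - [[-0.0195,-0.0286,0],0]

```text
t: 17.75
tcp_pos: [582.2, 290.0, 170.7]
eef_rot: [-3.137, -0.156, -0.001]
force: [0.6, -0.2, -3.1]
grip_width: 39.3
gripper_force: 46.3
```

Request:
step_arm:
  targets:
    - [[-0.0195,-0.0286,0],0]
    - [[-0.0155,-0.0224,0],0]
    - [[-0.0102,-0.015,0],0]
    - [[0,0,0],0]
    - [[0,0,0],0]

```text
t: 18.17
tcp_pos: [531.3, 351.0, 170.7]
eef_rot: [-3.137, -0.159, -0.001]
force: [0.6, 0.3, -2.9]
grip_width: 39.2
gripper_force: 46.6
```

```bash
python3 held.py sq 0 Ssq 531.5 350.5 0.1
```

```text
t 18.22 tcp [531.9 350.3 170.4] psi 0.1 q6 1.93 grip 39.4
held [5.2897e+02 3.5045e+02 1.1000e-01] 1.64 tool [-2.9 -0.5] yawrel 0.013
shoe [5.3249e+02 3.5046e+02 1.0000e-01] 1.74 tool [ 0.6 -0.1]
```

View pics/held_sq.png

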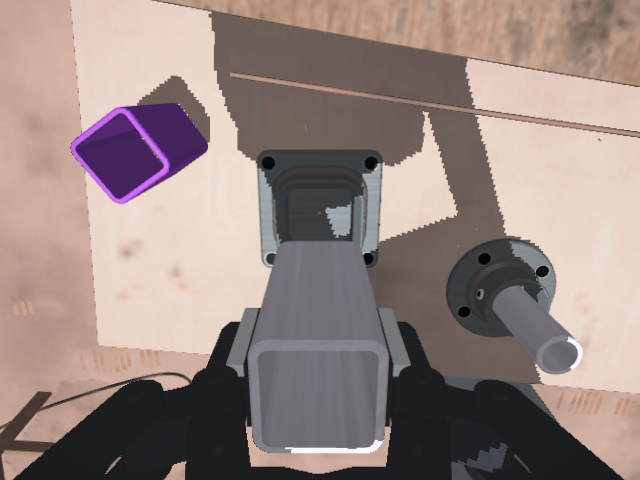

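The square tube is held upright at (318,395), aligned with its shoe at (320,210). The purple one at (125,150) is well clear.

Request:
step_arm:
  targets:
    - [[0.002,0,0.025],0]
    - [[0,0,0.03],0]
    - [[0,0,0.02],0]
    - [[0,0,0.012],0]
    - [[0,0,0.008],0]

```text
t: 18.63
tcp_pos: [534.1, 349.5, 73.4]
eef_rot: [3.137, 0.155, -0.002]
force: [-0.0, 0.5, -3.0]
grip_width: 39.5
gripper_force: 46.3
```

Request:
step_arm:
  targets:
    - [[0,0,0.006],0]
    - [[0,0,0.005],0]
    - [[0,0,0.004],0]
    - [[0,0,0.003],0]
    - [[0,0,0],0]

```text
t: 19.05
tcp_pos: [533.9, 350.5, 56.6]
eef_rot: [-3.138, -0.157, -0.0]
force: [-0.4, -0.3, -3.3]
grip_width: 39.5
gripper_force: 46.3
```

Request:
step_arm:
  targets:
    - [[0,0,0.001],0]
    - [[0,0,0.001],0]
    - [[0,0,0],0]
    - [[0,0,0],0]

```text
t: 19.38
tcp_pos: [533.9, 350.5, 54.8]
eef_rot: [-3.137, -0.157, -0.0]
force: [-0.1, 0.5, -2.9]
grip_width: 39.6
gripper_force: 46.3
```

Request:
step_arm:
  targets:
    - [[0,0,0.001],0]
    - [[0,0,0],0]
    - [[0,0,0],0]

```text
t: 19.63
tcp_pos: [533.8, 350.5, 53.6]
eef_rot: [-3.138, -0.157, 0.0]
force: [0.0, 0.6, -2.8]
grip_width: 39.5
gripper_force: 46.3
```

Request:
step_arm:
  targets:
    - [[0,0,0.0007],0]
    - [[0,0,0],0]
    - [[0,0,0],0]

```text
t: 19.88
tcp_pos: [533.9, 350.5, 53.2]
eef_rot: [-3.137, -0.157, -0.0]
force: [-1.5, 0.2, 1.6]
grip_width: 39.6
gripper_force: 46.6
```

Request:
step_arm:
  targets:
    - [[0,0,0.0007],0]
    - [[0,0,0],0]
    - [[0,0,0],0]

```text
t: 20.13
tcp_pos: [534.0, 350.5, 53.1]
eef_rot: [-3.137, -0.157, -0.001]
force: [-4.3, -3.1, 8.6]
grip_width: 39.7
gripper_force: 47.8
```

Request:
step_arm:
  targets:
    - [[0,0,-0.0005],0]
    - [[0,0,0],0]

```text
t: 20.3
tcp_pos: [534.0, 350.5, 53.1]
eef_rot: [-3.137, -0.157, -0.001]
force: [-2.2, -1.3, 5.6]
grip_width: 39.6
gripper_force: 47.3
```

Request:
step_arm:
  targets:
    - [[0,0,0],0]
    - [[0,0,0],0]
    - [[0,0,0],0]
    - [[0,0,0],0]
    - [[0,0,0],0]
  hand: 100

```text
t: 20.72
tcp_pos: [533.8, 350.5, 52.7]
eef_rot: [-3.138, -0.157, 0.0]
force: [0.4, -0.5, -0.2]
grip_width: 85.5
gripper_force: 0.0
```

Request:
step_arm:
  targets:
    - [[0,0,0],0]
    - [[0,0,-0.015],0]
    - [[0,0,-0.03],0]
    - [[0,0,-0.04],0]
    - [[0,0,-0.038],0]

```text
t: 21.13
tcp_pos: [533.4, 350.3, 177.0]
eef_rot: [3.137, 0.157, -0.002]
force: [0.6, 1.3, -0.1]
grip_width: 85.3
gripper_force: 0.0
```

```bash
python3 look.py Psq 533 350.5 0.1 Ssq 532.5 350.5 0.1
```

```text
t 21.18 tcp [535.5 351.4 185.9] psi 0.1 q6 1.93
Psq [5.3326e+02 3.5029e+02 1.0000e-01] cost 1.06 tool xy mm [-2.4  0.8]
Ssq [5.1919e+02 3.4902e+02 1.0000e-01] cost 1.44 tool xy mm [-16.5   0.7]
```

Request:
step_arm:
  targets:
    - [[0.013,0.034,0],-0.121]
    - [[0,0,0],-0.121]
    - [[0,0,0],-0.121]
    - [[0,0,0],-0.121]
    - [[0,0,0],-0.121]

```text
t: 21.6
tcp_pos: [550.0, 318.3, 175.7]
eef_rot: [-2.946, -1.09, -0.0]
force: [-0.7, -0.0, -0.6]
grip_width: 85.4
gripper_force: 0.0
```

```bash
python3 look.py
```

```text
t 21.65 tcp [550.  318.4 175.7] psi 0.719 q6 1.26
```

Request:
step_arm:
  targets:
    - [[0,0,0],-0.12]
    - [[0,0,0],-0.12]
    - [[0,0,0],-0.12]
    - [[0,0,0],-0.12]
    - [[0,0,0],-0.12]

```text
t: 22.07
tcp_pos: [549.9, 318.5, 175.7]
eef_rot: [-2.496, -1.908, -0.0]
force: [0.2, 0.2, 0.7]
grip_width: 85.5
gripper_force: 0.0
```

Request:
step_arm:
  targets:
    - [[0,0,0],-0.12]
    - [[0,0,0],-0.12]
    - [[0,0,0],-0.12]
    - [[0,0,0],-0.12]
    - [[0,0,0],-0.12]

```text
t: 22.48
tcp_pos: [549.9, 318.5, 175.7]
eef_rot: [-1.82, -2.56, -0.0]
force: [1.2, 0.5, 0.2]
grip_width: 85.2
gripper_force: 0.0
```

Request:
step_arm:
  targets:
    - [[0,0,0],-0.12]
    - [[0,0,0],0]
    - [[0,0,0],0]

```text
t: 22.73
tcp_pos: [549.9, 318.5, 175.7]
eef_rot: [-1.675, -2.658, -0.0]
force: [-0.1, 0.2, -0.6]
grip_width: 85.7
gripper_force: 0.0
```

Run:
```python
from h import *
s=get_state();Rm=R.from_rotvec(s["eef_rot"]).as_matrix();t=s["tcp_pos"]
print(t,np.arctan2(Rm[1,0],Rm[0,0]),Rm.T@(np.array([680.8,54.2,t[2]])-t))
```

```text
[549.90585365 318.48868726 175.71785312] 2.0169701069474115 [-2.94899143e+02  4.03516085e+00 -2.03473603e-02]
```

Request:
step_arm:
  targets:
    - [[-0.03,0.0005,0],0]
    - [[-0.038,0.0005,0],0]
    - [[-0.038,0.0005,0],0]
    - [[-0.038,0.0005,0],0]
    - [[-0.038,0.0005,0],0]

```text
t: 23.15
tcp_pos: [632.2, 154.3, 175.9]
eef_rot: [1.675, 2.657, 0.0]
force: [0.1, 0.4, 0.3]
grip_width: 85.4
gripper_force: 0.0
```

Request:
step_arm:
  targets:
    - [[-0.038,0.0005,0],0]
    - [[-0.038,0.0005,0],0]
    - [[-0.037,0.0005,0],0]
    - [[0,0,0.018],0]
    - [[0,0,0],0]

```text
t: 23.57
tcp_pos: [682.0, 52.9, 154.5]
eef_rot: [-1.676, -2.653, 0.003]
force: [-1.6, 0.1, -0.7]
grip_width: 85.5
gripper_force: 0.0
```

Request:
step_arm:
  targets:
    - [[0,0,0],0]
    - [[0,0,0],0]

```text
t: 23.73
tcp_pos: [682.1, 55.8, 158.3]
eef_rot: [-1.669, -2.661, -0.0]
force: [0.5, -0.0, 0.6]
grip_width: 85.8
gripper_force: 0.0
```

```bash
python3 look.py rect 680.8 54.2 -1.11 rect 680.8 54.2 -1.08
```

```text
t 23.78 tcp [682.2  56.  158.7] psi 2.022 q6 -0.48
rect [681.    53.95  -1.12] cost 1.08 tool xy mm [-1.3 -2. ]
rect [681.    53.94  -1.12] cost 1.08 tool xy mm [-1.3 -2. ]
```

Request:
step_arm:
  targets:
    - [[-0.001,-0.002,0.03],0]
    - [[0,0,0.03],0]
    - [[0,0,0.025],0]
    - [[0,0,0.015],0]
    - [[0,0,0.008],0]

```text
t: 24.2
tcp_pos: [680.1, 54.3, 48.2]
eef_rot: [-1.666, -2.661, 0.001]
force: [0.4, 1.1, -0.1]
grip_width: 85.6
gripper_force: 0.0
```

Request:
step_arm:
  targets:
    - [[0,0,0],0]
    - [[0,0,0],0]
    - [[0,0,0],0]
    - [[0,0,0],0]
    - [[0,0,0],0]
  hand: 0

```text
t: 24.62
tcp_pos: [681.6, 53.2, 51.1]
eef_rot: [1.666, 2.661, 0.002]
force: [1.0, 1.8, 6.4]
grip_width: 29.0
gripper_force: 46.0
```

Request:
step_arm:
  targets:
    - [[0,0,0],0]
    - [[0,0,0],0]
    - [[0,0,0],0]
    - [[0,0,0],0]

```text
t: 24.95
tcp_pos: [681.6, 53.2, 51.1]
eef_rot: [1.666, 2.661, 0.002]
force: [-1.0, 0.7, 7.0]
grip_width: 29.5
gripper_force: 46.2
```

Request:
step_arm:
  targets:
    - [[0,0,-0.01],0]
    - [[0,0,-0.025],0]
    - [[0,0,-0.03],0]
    - [[0,0,-0.03],0]
    - [[0,0,-0.025],0.114]

```text
t: 25.37
tcp_pos: [681.0, 53.1, 172.7]
eef_rot: [1.812, 2.565, 0.001]
force: [0.7, 0.5, -2.7]
grip_width: 29.1
gripper_force: 45.0
```

Request:
step_arm:
  targets:
    - [[0,0,0],0.117]
    - [[0,0,0],0.117]
    - [[0,0,0],0.117]
    - [[0,0,0],0.117]
    - [[0,0,0],0.117]

```text
t: 25.78
tcp_pos: [680.9, 53.0, 170.5]
eef_rot: [-2.484, -1.923, -0.0]
force: [0.4, -0.5, -2.5]
grip_width: 29.3
gripper_force: 45.1
```

Request:
step_arm:
  targets:
    - [[0,0,0],0.117]
    - [[0,0,0],0.117]
    - [[0,0,0],0.117]
    - [[0,0,0],0.117]
    - [[0,0,0],0.117]

```text
t: 26.2
tcp_pos: [680.9, 53.0, 170.4]
eef_rot: [2.933, 1.126, 0.0]
force: [-0.5, -0.1, -2.6]
grip_width: 29.5
gripper_force: 45.1
```

Request:
step_arm:
  targets:
    - [[0,0,0],0.117]
    - [[0,0,0],0.117]
    - [[0,0,0],0.117]
    - [[0,0,0],0]
    - [[0,0,0],0]

```text
t: 26.62
tcp_pos: [680.9, 53.1, 170.2]
eef_rot: [-3.082, -0.611, -0.0]
force: [0.0, -0.5, -1.9]
grip_width: 29.4
gripper_force: 45.1
```

Run:
```python
from h import *
s=get_state();Rm=R.from_rotvec(s["eef_rot"]).as_matrix();t=s["tcp_pos"]
print(t,np.arctan2(Rm[1,0],Rm[0,0]),Rm.T@(np.array([478.6,-158.2,t[2]])-t))
```

```text
[680.92602717  53.05248029 170.22155572] 0.39145930111143895 [-2.67621512e+02  1.18076905e+02 -5.02395608e-02]
```

Request:
step_arm:
  targets:
    - [[-0.02,0.009,0],0]
    - [[-0.035,0.0155,0],0]
    - [[-0.036,0.016,0],0]
    - [[-0.036,0.016,0],0]
    - [[-0.036,0.016,0],0]

```text
t: 27.03
tcp_pos: [556.0, -76.5, 169.9]
eef_rot: [3.081, 0.614, 0.0]
force: [0.1, -0.3, -1.9]
grip_width: 29.4
gripper_force: 45.1
```

Request:
step_arm:
  targets:
    - [[-0.036,0.016,0],0]
    - [[-0.036,0.016,0],0]
    - [[-0.022,0.009,0],0]
    - [[-0.0105,0.0045,0],0]
    - [[0,0,0],0]

```text
t: 27.45
tcp_pos: [476.8, -158.7, 170.3]
eef_rot: [3.082, 0.607, 0.001]
force: [-0.2, 0.4, -2.2]
grip_width: 29.6
gripper_force: 45.2
```

Request:
step_arm:
  targets:
    - [[0,0,0],0]
    - [[0,0,0],0]
    - [[0,0,0],0]

```text
t: 27.7
tcp_pos: [478.7, -156.5, 169.7]
eef_rot: [-3.082, -0.609, -0.0]
force: [-0.1, -1.4, -3.7]
grip_width: 29.2
gripper_force: 45.2
```

```bash
sed -i 's/-48/-51/' held.py; python3 held.py rect 0 Srect 478.6 -158.2 0.39
```

```text
t 27.75 tcp [ 478.6 -156.6  169.5] psi 0.39 q6 0.71 grip 29.4
held [ 4.7926e+02 -1.5633e+02  3.9000e-01] 1.22 tool [0.7 0. ] yawrel 0.002
shoe [ 4.7241e+02 -1.6033e+02  3.9000e-01] 1.95 tool [-7.2  1.1]
```

View pics/held_rect.png

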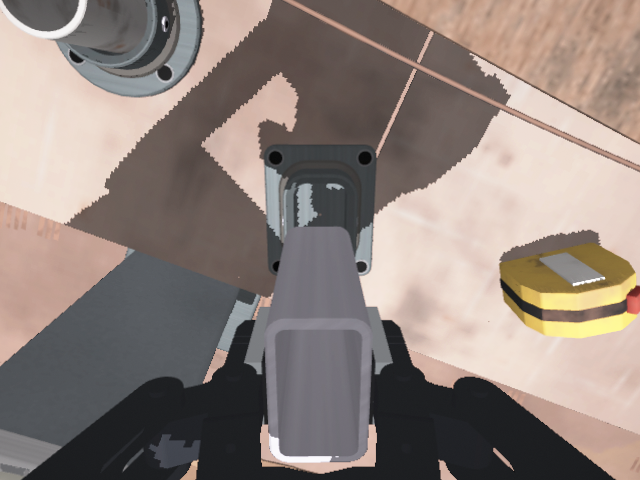

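The rectangular stub is held upright at (318,390), and its shoe's plate is at (320,205). The socket is shadowed and partly hidden, so I fit the plate outline only.

Run:
```python
from fit import *
c=cam("wrist"); m=poly(100,80,8); m=m[m[:,0]>-20]   # far part of plate outline
for k in (poly(100,80,8),m):
    p,e=fit(c,k,[478.6,-158.2,.39],6); print(p,e,(proj(c,place(k,p)).mean(0)).round())
import pickle; w=pickle.load(open("w1.pkl","rb"))
print(fit(w,poly(100,80,8),[478.6,-158.2,.39],6))
s=get_state();print(s["tcp_pos"])
```

```text
[ 4.82122042e+02 -1.56275338e+02  3.90447198e-01] 1.5557316541671753 [320. 206.]
[ 4.73522146e+02 -1.59827823e+02  3.90807872e-01] 1.1548694372177124 [320. 180.]
(array([ 4.77703397e+02, -1.58189797e+02,  3.86575428e-01]), np.float64(0.563012957572937))
[ 478.51355356 -156.60881803  169.53094521]
```

Request:
step_arm:
  targets:
    - [[-0.0013,0.0012,0.025],0]
    - [[0,0,0.03],0]
    - [[0,0,0.02],0]
    - [[0,0,0.01],0]
    - [[0,0,0.004],0]

```text
t: 28.22
tcp_pos: [476.9, -158.2, 79.2]
eef_rot: [-3.081, -0.606, 0.003]
force: [0.6, 0.6, -2.4]
grip_width: 29.6
gripper_force: 45.1
```

Request:
step_arm:
  targets:
    - [[0,0,0.004],0]
    - [[0,0,0.004],0]
    - [[0,0,0.003],0]
    - [[0,0,0],0]

```text
t: 28.55
tcp_pos: [477.4, -158.9, 69.8]
eef_rot: [3.083, 0.605, 0.001]
force: [-0.3, 0.2, -2.7]
grip_width: 29.2
gripper_force: 45.1
```

Request:
step_arm:
  targets:
    - [[0,0,0.004],0]
    - [[0,0,0.004],0]
    - [[0,0,0.003],0]
    - [[0,0,0.002],0]
    - [[0,0,0],0]

```text
t: 28.97
tcp_pos: [477.0, -158.8, 56.2]
eef_rot: [-3.082, -0.605, 0.001]
force: [0.7, 0.0, -2.8]
grip_width: 29.6
gripper_force: 45.1
```

No contact so far, and the stub is inside the socket. I continue to the floor.

Request:
step_arm:
  targets:
    - [[0,0,0.001],0]
    - [[0,0,0.001],0]
    - [[0,0,0.0007],0]
    - [[0,0,0],0]
    - [[0,0,0],0]

```text
t: 29.38
tcp_pos: [477.3, -158.9, 54.0]
eef_rot: [-3.083, -0.605, -0.0]
force: [0.0, 0.6, -1.9]
grip_width: 29.3
gripper_force: 45.1
```

Request:
step_arm:
  targets:
    - [[0,0,0.0007],0]
    - [[0,0,0],0]
    - [[0,0,0],0]

```text
t: 29.63
tcp_pos: [477.2, -158.9, 53.3]
eef_rot: [-3.083, -0.605, 0.0]
force: [-0.1, -0.1, -2.4]
grip_width: 29.3
gripper_force: 45.1
```

Request:
step_arm:
  targets:
    - [[0,0,0.0007],0]
    - [[0,0,0],0]
    - [[0,0,0],0]

```text
t: 29.88
tcp_pos: [477.3, -158.9, 52.7]
eef_rot: [3.083, 0.605, 0.0]
force: [-0.3, 0.5, 0.4]
grip_width: 29.3
gripper_force: 45.5
```

Request:
step_arm:
  targets:
    - [[0,0,0.0007],0]
    - [[0,0,0],0]
    - [[0,0,0],0]

```text
t: 30.13
tcp_pos: [477.4, -158.9, 52.7]
eef_rot: [3.082, 0.605, 0.001]
force: [-4.5, 3.3, 12.2]
grip_width: 29.8
gripper_force: 47.0
```

Seated. I release it, lift clear, and pull back for a check picture.

Request:
step_arm:
  targets:
    - [[0,0,-0.0008],0]
    - [[0,0,0],0]

```text
t: 30.3
tcp_pos: [477.3, -158.9, 52.8]
eef_rot: [3.083, 0.605, 0.0]
force: [0.0, -0.4, -2.7]
grip_width: 29.4
gripper_force: 45.3
```

Request:
step_arm:
  targets:
    - [[0,0,0],0]
    - [[0,0,0],0]
    - [[0,0,0],0]
    - [[0,0,0],0]
    - [[0,0,0],0]
  hand: 100

```text
t: 30.72
tcp_pos: [477.3, -158.9, 52.7]
eef_rot: [-3.083, -0.605, -0.0]
force: [0.6, -0.8, 0.9]
grip_width: 85.2
gripper_force: 0.0
```

Request:
step_arm:
  targets:
    - [[0,0,0],0]
    - [[0,0,-0.015],0]
    - [[0,0,-0.03],0]
    - [[0,0,-0.04],0]
    - [[0,0,-0.04],0]

```text
t: 31.13
tcp_pos: [476.6, -158.6, 178.8]
eef_rot: [-3.082, -0.605, 0.002]
force: [0.7, -1.3, -0.4]
grip_width: 85.5
gripper_force: 0.0
```

Request:
step_arm:
  targets:
    - [[0,0,-0.04],0.1]
    - [[0,0,-0.04],0.1]
    - [[0,0,-0.04],0.1]
    - [[0,0,-0.04],0.09]
    - [[0,-0.03,-0.02],0]

```text
t: 31.55
tcp_pos: [477.5, -131.6, 361.9]
eef_rot: [3.139, -0.018, 0.005]
force: [0.7, -0.3, 0.5]
grip_width: 85.6
gripper_force: 0.0
```

Request:
step_arm:
  targets:
    - [[0,-0.04,0],0]
    - [[0,-0.04,0],0]
    - [[0,-0.04,0],0]
    - [[0,-0.04,0],0]
    - [[0,-0.04,0],0]

```text
t: 31.97
tcp_pos: [477.2, 72.9, 357.9]
eef_rot: [-3.141, 0.004, -0.001]
force: [0.5, -0.6, 0.1]
grip_width: 85.2
gripper_force: 0.0
```

Request:
step_arm:
  targets:
    - [[0,-0.02,0],0]
    - [[0,0,0],0]
    - [[0,0,0],0]
    - [[0,0,0],0]

```text
t: 32.3
tcp_pos: [477.8, 90.7, 357.7]
eef_rot: [3.141, -0.003, -0.0]
force: [-0.3, -0.7, -0.7]
grip_width: 85.5
gripper_force: 0.0
```

```bash
python3 look.py Prect 477.4 -158.9 .39 Plarge 549.5 7 0 Psmall 481.5 201.5 0 Psq 533 350.4 .1
python3 - <<'E'
from h import *
c=cam("wrist"); cv2.imwrite("pics/end.png",c["image"][:,:,::-1])
E
```

```text
t 32.35 tcp [477.9  90.3 357.7] psi -0.003 q6 1.6
Prect [ 4.7889e+02 -1.5832e+02  3.9000e-01] cost 0.5 tool xy mm [  1.8 248.6]
Plarge [5.4973e+02 7.1600e+00 5.0000e-02] cost 0.76 tool xy mm [72.1 82.9]
Psmall [4.8114e+02 2.0173e+02 1.2000e-01] cost 0.21 tool xy mm [   3.  -111.4]
Psq [5.3311e+02 3.5078e+02 1.0000e-01] cost 0.49 tool xy mm [  54.5 -260.6]
```

View pics/end.png

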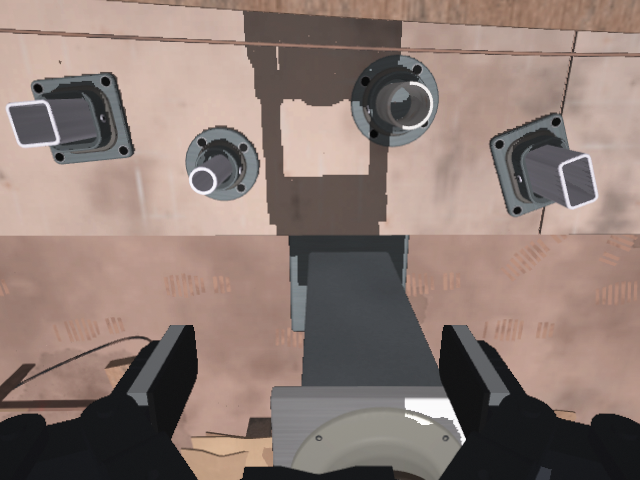

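The picture shows all four stubs upright in their matching shoes: square (35,122), small (203,180), large (405,105), rectangular (577,180). The fits put each rim at its seated height, and the gripper is clear.

```bash
python3 -c "
from plant import robot; print(robot.close_job())"
```

```text
the job is handed in; nothing more can be done
None
```

All four stubs stand upright and released in their matching shoes, right down on the foot plates; the tape measure and pencil were never touched, and the job is handed in at about 32 s of the 93 s allowed.

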